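Hang up the first-aid caddy

TASK

Swing the folded wire handle of the grey first-aid caddy up so that it stands by itself, then lift the caddy by the handle and hang it on the two-pronged hook stand with the handle drawn all the way into the crooks behind the upturned tips. Lower it until the hook takes weight before you let go, and be gentle: never load the hook with more than about 15 N, do not tip the caddy, and leave the other things on the counter where they are.

Things in the scene. Friction and masses are not known exactly. Their poses are not given: they have to be found in the camera images.
- handle (a point): Centre of the black sleeve (12 mm thick, 40 mm long) at the middle of the caddy's bail: push or pinch here. To raise it, lift from beneath: a level push from outside jams and shoves the caddy. The bail is 6 mm steel wire, a squared U 138 mm wide whose straight top runs along the caddy's y, 39 mm of bare wire each side of the sleeve. The sleeve is 115 mm from the hinge line.
- bail (a joint): Bail angle, rad. 0 = straight up; -1.13 = folded to its stop on the caddy's -x side (sleeve 104 mm out from the caddy's middle, 119 mm above its underside); +0.14 = resting on its other stop just past upright. It swings freely (under 1 N): short of upright it falls back, past upright it rests at +0.14. Pushing on against that stop with some 1.5 N begins to tip the caddy.
- caddy: Grey first-aid caddy, an open box 90 (x) x 126 (y) x 85 (z) mm, loose on the counter, filled below the rim, 0.4 to 0.8 kg. Origin: centre of its underside. The bail's hinge line runs along its y, 70 mm above the underside, so the upright sleeve is 185 mm above the underside. The bail is folded to its -x side.
- stand: Steel hook stand, fixed to the counter. Origin: on the counter right under the crooks; x points from there to the post. Base plate 10 mm thick, x -50 to 140 mm, y +-70 mm. Two parallel 8 mm prongs at y = +32 and -32 mm reach from a crossbar at x = 76 mm towards -x, falling 12 mm on the way to the crooks, then turn up in tips that reach out to x = -23 mm.
- crook_foot (a point): Same point as the stand's origin: a bail wire fully home in the crooks lies straight above it. The hook is clamped at an unreported height: the wire's centre is then 213 to 253 mm above the counter, to be felt or seen. The tips end 18 mm above that wire's centre. The prongs, on rubber buffers, give 1 mm per 3 N downwards and per 2.5 N fore and aft.
- post_top (a point): Top of the stand's post (16 mm thick), 285 mm above the counter, at x = 105 mm of the stand. The bail goes on from the -x side, over the tips, sleeve between the prongs. Friction keeps a wire where it lands on the sloping prongs: draw it towards -x until it meets the upturned tips.
- shaker: Bystander to leave alone: steel shaker, 42 mm wide, 78 mm tall. Origin: centre of its underside.
- tin: Bystander to leave alone: round aluminium tin, 60 mm wide, 42 mm tall. Origin: centre of its underside.
- mug: Bystander to leave alone: white mug, 80 mm wide, 90 mm tall. Origin: centre of its underside.
- jar: Bystander to leave alone: amber jar, 64 mm wide, 100 mm tall. Origin: centre of its underside.
- plasters: Bystander to leave alone: cardboard box lying flat, 50 x 90 x 30 mm. Origin: centre of its underside.
- cup: Bystander to leave alone: red beaker, 84 mm wide, 100 mm tall. Origin: centre of its underside.
Not all that is in view belongs to the job. Leave any red look-alike of the caddy alone.

How it is judged:
On the way, in this order (a step that is already met when the one before it is completed fails the run):
1. the handle stands upright by itself, untouched, while the caddy stands on the counter (value of joint bail above 0.04 rad and contact force between the fingers and caddy below 0.1 N and height (world z) of caddy below 0.006 m and angle between caddy's own z axis and vertical below 0.05 rad), for 0.3 s.
2. the caddy, off the counter and still held, rests on the hook with more than 2 N (height (world z) of caddy above 0.015 m and contact force between stand and caddy above 2 N and contact force between the fingers and caddy above 1 N and horizontal distance between handle and stand below 0.09 m), for 0.15 s.
At the end, for the whole second after the job is handed in: The caddy hangs still and level (within 0.15 rad) from its handle on the hook, clear of the base plate, the sleeve midway between the prongs within 12 mm, and the handle in the crooks: within 9 mm of the stand's origin along its x; the caddy moves less than 0.05 m/s and 0.5 rad/s (x of handle in the frame of stand between -0.009 and 0.009 m and y of handle in the frame of stand between -0.012 and 0.012 m and contact force between stand and caddy above 2 N and height (world z) of caddy above 0.015 m and angle between caddy's own z axis and vertical below 0.15 rad and linear speed of caddy below 0.05 m/s and angular speed of caddy below 0.5 rad/s); the robot touches nothing.
It fails at once if the hook or its stand is loaded with more than 18 N by the caddy (contact force between stand and caddy above 18 N).
It fails at once if the gripper or arm presses on the hook stand with more than 15 N (contact force between stand and the fingers above 15 N or contact force between stand and the arm above 15 N).
It fails at once if the caddy is tipped by more than 0.45 rad (angle between caddy's own z axis and vertical above 0.45 rad).
It fails at once if a bystander is moved by more than 30 mm (distance of any of shaker, tin, mug, jar, plasters, cup from where it was at the start of the episode above 0.03 m).
It also fails if it takes over 72 s, if anything falls off the work surface, if the arm or the gripper's body presses on something with over 40 N, if the wrist force passes 120 N, or if a joint passes its speed limit or range.

ROBOT

A 6-joint arm with a two-finger parallel gripper is mounted at the origin on the work surface. World frame = base frame: x ahead of the robot, y to its left, z up, the work surface at z = 0. Lengths are in m, angles in rad, forces in N, time in s.
With the tool pointing down it reaches from about 0.35 to 0.85 m from the base axis. Payload 8.1 kg.
Tool frame: the origin (TCP) lies between the finger pads; the fingertips stand 11 mm ahead of it and the grasp point (between the pads) lies 8 mm behind it (manip.tip_extent is the distance from the TCP to the fingertips, in m); z points along the fingers, y is the line along which they close (so a half turn about z gives the same grasp; the last joint's range is limited). The gripper opens to 85 mm and grips with 20 to 120 N. Pads are 22 mm wide; open, the fingers measure 114 mm over their backs; the gripper's body (76 mm by 85 mm) begins 54 mm behind the grasp point. The pads swing forward as they close: fully open they stand 13 mm farther back than shut.
Start: joints at [1.035, 0.13, 1.488, -0, 1.523, -0.085], TCP at [0.261, 0.54, 0.242] pointing down, gripper open.
Joint ranges: [-2.96, 2.96], [-0.89, 2.26], [0.02, 2.5], [-1.34, 4.48], [0, 2.73], [-2.66, 2.66]. Speed limits (rad/s): [2.39, 2.39, 2.79, 3.14, 3.14, 3.14].

INTERFACE

Orientations are given as a unit quaternion [x, y, z, w].
In Python, from rig import manip, optics, job gives the robot as it stands. The module is installed in compiled form; this text tells all that it offers.
- The arm moves only by the shell command python3 -m creep 'ROWS' [OPENING] [FORCE]. ROWS is JSON, a list that holds one entry, the list of rows, each a list of 6 numbers: the shift along the tool's x, y, z normalised to -1 to 1, where 1 is 15 cm, then the turn, a rotation vector about the tool's x, y, z normalised to -1 to 1, where 1 is 0.5 rad. A call has 1 to 20 rows; each row is the pose to reach, as a shift and turn from the pose commanded when the call began, along the tool's axes at that moment; what a row does not reach only later rows make up. A row lasts 1/12 s, in which the tool goes at most 41.7 mm and 7.16 degrees, less where a joint would pass 70% of its speed; a pose out of reach is approached as far as the arm can. A call with a number of a shift or a turn outside -1 to 1 is refused whole. A call with a gripper value outside its range is refused whole. OPENING is the gripper's target within -1 to 1 (shut at 1, half-way at 0, fully open at -1), set as the call begins (- or left out, the last holds). The fingers move at their own pace and stop on an object; FORCE is the grip in N (left out, the last holds). Time passes only in rows, so rows that repeat a pose let the fingers close. It gives the time, the measured TCP pose, the force, the opening and the grip force at its end, in the units of the state.
- manip.get_state(): the state, without advancing time (a new reading comes with each control period).
- optics.get_image(name): name is "side" or "top" or "wrist"; returns a dict with "pixels" (384x512x3 uint8, red, green, blue), "depth" (384x512 float32, m along the optical axis (not along the pixel's ray), 0 where there is no reading), "fx", "fy", "cx", "cy" (pixels), "extrinsics" (4x4, takes a point from world to camera coordinates); the wrist camera has in their place "tool_from_camera" (4x4, takes a point from camera to tool coordinates, whose origin is the TCP and whose axes are the flange's). Camera axes: x right, y down, z forward; pixel columns grow to the right and rows downward; lengths in m; the calibration is good to about 2 mm. The wrist camera is an equidistant fisheye: a pixel r from the principal point sees the ray r / f radians off the axis. A picture is of the moment at which its call begins: read the wrist's pose just before it.
- job.job_done(): hands the job in; it is judged then, once.
The state is a dict: "time_s": time; "q": joint angles; "qvel": joint speeds; "joint_torque": joint torques, N m; "tool_pos": TCP position; "orientation": TCP orientation; "ft_force": force on the tool from outside, world axes, zero at the start; "torque": the same for the moment, N m; "opening": finger opening in m; "grip_force": force on a finger pad.
Only numpy, scipy, OpenCV 4.12 (cv2) and the standard library are available. Lean on these libraries where they do the work, as an engineer would, in place of code of your own. Each camera call takes 0.05 s, during which the arm holds its last target. There are 200 camera calls.

## Working session

There is one attempt and no reset: what is moved stays moved. The work goes in short steps, Python scripts to look and compute and a shell command to move; the robot and the scene stay as the last step left them, time stands still between calls to the robot, and variables do not carry over. Pictures are saved under pics/ and viewed, at most 13 in all, crops included, and the job is handed in when it is done.

```bash
mkdir -p pics
cat > h.py <<'E'
import numpy as np,cv2
from rig import manip,optics,job
from scipy.spatial.transform import Rotation as R
def grab(n):
    s=manip.get_state(); im=optics.get_image(n); np.savez(f'{n}.npz',**im,tp=s['tool_pos'],to=s['orientation']); return im
def cloud(im):
    d=im['depth']; v,u=np.mgrid[:d.shape[0],:d.shape[1]]
    p=np.stack([(u-im['cx'])/im['fx']*d,(v-im['cy'])/im['fy']*d,d],-1)
    E=im['extrinsics']; return (p-E[:3,3])@E[:3,:3]
E
python3 - <<'E'
from h import *
for n in('top','side'):
    im=grab(n); cv2.imwrite(f'pics/{n}0.png',cv2.resize(im['pixels'][:,:,::-1],(800,600)))
    print(n,np.round(im['extrinsics'],3).tolist(),im['fx'])
print(manip.get_state())
E
```

```text
top [[-0.02, -1.0, -0.018, 0.029], [-0.998, 0.022, -0.066, 0.463], [0.067, 0.017, -0.998, 1.379], [0.0, 0.0, 0.0, 1.0]] 392.15445742628896
side [[0.962, -0.271, 0.006, -0.463], [-0.128, -0.472, -0.872, 0.231], [0.239, 0.839, -0.489, 1.111], [0.0, 0.0, 0.0, 1.0]] 378.21757681595784
{'time_s': 0.1, 'q': array([ 1.03462606e+00,  1.31105972e-01,  1.48914957e+00,  7.23549605e-06,
        1.52298876e+00, -8.53771177e-02]), 'qvel': array([ 6.53701482e-05, -3.99400101e-03, -3.29658494e-03,  7.57204371e-04,
       -8.53967380e-04, -1.87311661e-04]), 'joint_torque': array([ 1.70124280e-03, -5.70949244e+01, -5.01946127e+01, -1.21061312e-04,
        8.14909843e-03,  1.02240989e-05]), 'tool_pos': array([0.26113539, 0.53967811, 0.24134859]), 'orientation': array([ 2.23493020e-01,  9.74705180e-01, -7.85156460e-04, -2.55972454e-04]), 'ft_force': array([-0.36982773, -0.26093155, -0.28962685]), 'torque': array([-0.01522211,  0.01272836, -0.00816818]), 'grip_force': 0.0, 'opening': 0.08527510057772476}
```

View pics/top0.png

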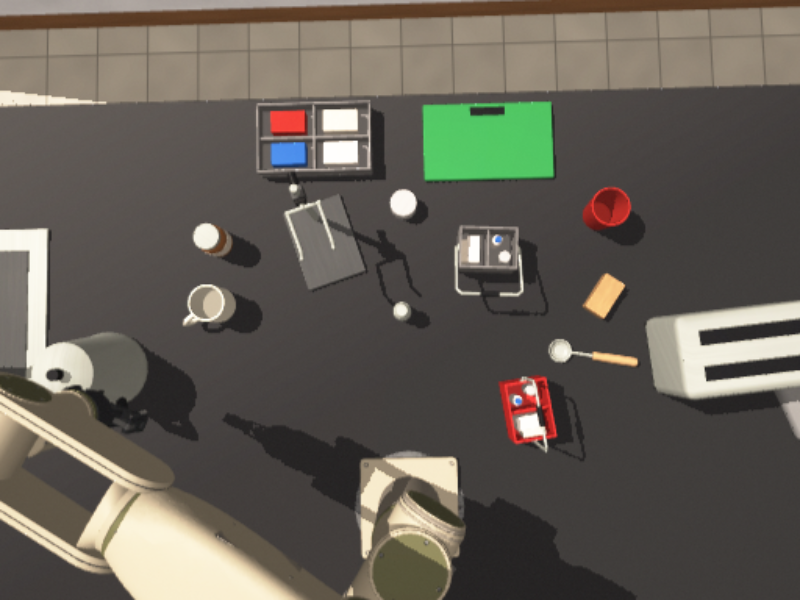

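View pics/side0.png

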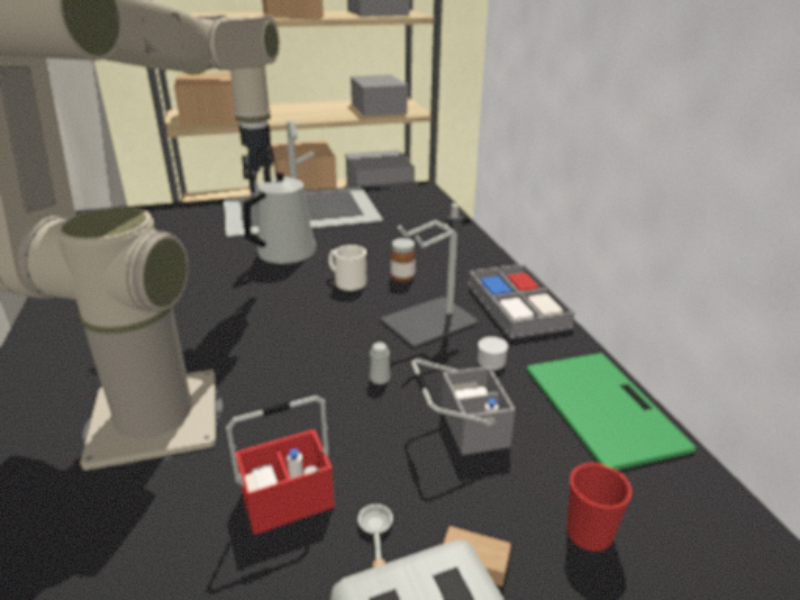

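The top view shows the grey caddy at about (488,250), with its bail folded towards the robot (sleeve side at 490,293). The stand's base is at (325,242), the post top at (295,188), and the prongs run down to (303,258) and (333,248). I'll enlarge both.

Run:
```python
from h import *
t=dict(np.load('top.npz')); px=t['pixels'][:,:,::-1]
a=cv2.resize(px[108:192,175:240],None,fx=6,fy=6,interpolation=cv2.INTER_CUBIC)  # stand
b=cv2.resize(px[135:200,280:345],None,fx=6,fy=6,interpolation=cv2.INTER_CUBIC)
H=max(a.shape[0],b.shape[0]); f=lambda i:cv2.copyMakeBorder(i,0,H-i.shape[0],0,10,0)
cv2.imwrite('pics/crop.png',cv2.convertScaleAbs(np.hstack([f(a),f(b)]),alpha=1.8))
P=cloud(t)
def rect(m,name):
    q=P[m]; r=cv2.minAreaRect(q[:,:2].astype(np.float32)); print(name,m.sum(),r,q[:,2].mean(), q[:,:2].mean(0))
v,u=np.mgrid[:384,:512]; z=P[...,2]
rg=(u>285)&(u<340)&(v>138)&(v<195)
rect(rg&(z>.078)&(z<.1)&(v<176),'rim')
for lo,hi in((.1,.2),): rect(rg&(z>lo)&(z<hi),'bail')
rs=(u>178)&(u<236)&(v>110)&(v<188)
rect(rs&(z>.006)&(z<.016),'plate')
for m in (rs&(z>.19),):
  q=P[m]; print(np.c_[u[m],v[m],np.round(q,3)][::4])
```

```text
rim 241 ((0.5641950368881226, -0.18350227177143097), (0.14355872571468353, 0.10387575626373291), 86.58872985839844) 0.0857460135442601 [ 0.56673335 -0.18639529]
bail 148 ((0.48858410120010376, -0.1786099374294281), (0.14362329244613647, 0.055781226605176926), 85.97515869140625) 0.11913954859903328 [ 0.47539852 -0.17923148]
plate 1693 ((0.6235107779502869, 0.18214426934719086), (0.20279601216316223, 0.27635857462882996), 89.9182357788086) 0.010564358139705427 [0.60052401 0.17970365]
[[ 1.840e+02  1.110e+02  6.970e-01  2.200e-01  2.450e-01]
 [ 1.880e+02  1.110e+02  6.960e-01  2.080e-01  2.470e-01]
 [ 1.870e+02  1.120e+02  6.940e-01  2.110e-01  2.450e-01]
 [ 1.850e+02  1.130e+02  6.910e-01  2.170e-01  2.460e-01]
 [ 1.890e+02  1.130e+02  6.910e-01  2.050e-01  2.440e-01]
 [ 1.880e+02  1.140e+02  6.870e-01  2.070e-01  2.490e-01]
 [ 1.870e+02  1.150e+02  6.840e-01  2.100e-01  2.490e-01]
 [ 1.850e+02  1.160e+02  6.820e-01  2.180e-01  2.420e-01]
 [ 1.890e+02  1.160e+02  6.810e-01  2.050e-01  2.470e-01]
 [ 1.870e+02  1.170e+02  6.790e-01  2.110e-01  2.450e-01]
 [ 1.860e+02  1.180e+02  6.650e-0
[... 4603 characters left out ...]
01]
 [ 1.910e+02  1.560e+02  5.620e-01  2.030e-01  2.330e-01]
 [ 2.140e+02  1.560e+02  5.590e-01  1.320e-01  2.410e-01]
 [ 2.120e+02  1.570e+02  5.540e-01  1.370e-01  2.500e-01]
 [ 1.910e+02  1.580e+02  5.560e-01  2.030e-01  2.310e-01]
 [ 2.140e+02  1.580e+02  5.510e-01  1.310e-01  2.500e-01]
 [ 2.130e+02  1.590e+02  5.480e-01  1.340e-01  2.490e-01]
 [ 1.930e+02  1.600e+02  5.500e-01  1.970e-01  2.310e-01]
 [ 1.920e+02  1.620e+02  5.420e-01  1.990e-01  2.390e-01]
 [ 1.920e+02  1.640e+02  5.350e-01  1.970e-01  2.470e-01]
 [ 1.920e+02  1.650e+02  5.310e-01  1.960e-01  2.530e-01]
 [ 2.130e+02  1.690e+02  3.700e-01 -4.000e-03  1.407e+00]
 [ 2.220e+02  1.850e+02  3.700e-01 -4.000e-03  1.407e+00]]
```

View pics/crop.png

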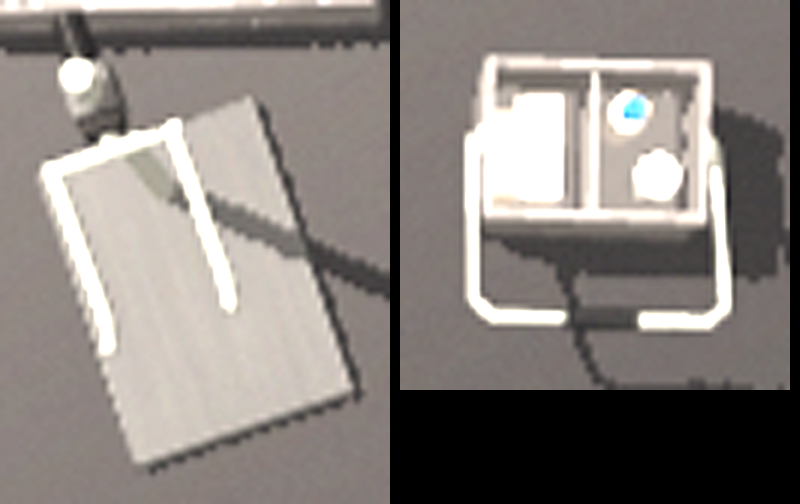

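The crop shows prongs from (45,175) to (108,345) and from (178,130) to (232,305), so the stand is yawed about 19°. The sleeve is at (602,319) and the caddy corners at (485,58), (712,65), (703,222) and (482,215).

```bash
cat >> h.py <<'E'
def plane(im,u,v,z):
    E=im['extrinsics']; Rm=E[:3,:3]; c=-Rm.T@E[:3,3]; d=Rm.T@np.array([(u-im['cx'])/im['fx'],(v-im['cy'])/im['fy'],1.]); return c+d*(z-c[2])/d[2]
def go(pos,yang=None):
    "remaining shift (units of 15cm) / turn (units .5rad) in tool axes; yang: deg of tool y in world, tool down"
    s=manip.get_state(); Q=R.from_quat(s['orientation']); M=Q.as_matrix()
    t=np.zeros(3)
    if yang is not None:
        a=np.radians(yang); y=np.array([np.cos(a),np.sin(a),0]); z=np.array([0,0,-1.]); 
        T=np.stack([np.cross(y,z),y,z],1); t=R.from_matrix(M.T@T).as_rotvec()
    print('t',round(s['time_s'],2),'pos',s['tool_pos'].round(4),'yang',np.degrees(np.arctan2(M[1,1],M[0,1])).round(2),'F',s['ft_force'].round(2),'open',round(s['opening'],4),'| shift',((M.T@(np.array(pos)-s['tool_pos']))/.15).round(3),'turn',(t/.5).round(3))
E
python3 - <<'E'
from h import *
t=dict(np.load('top.npz')); P=cloud(t)
C=[plane(t,280+(x-400)/6-.4,135+y/6-.4,.085) for x,y in((485,58),(712,65),(703,222),(482,215))]
C=np.array(C);print('caddy',C.round(4).tolist(),C.mean(0))
e=C[0]-C[1]+C[3]-C[2]; print('yaw',np.degrees(np.arctan2(e[1],e[0]))-90)
print('sleeve',plane(t,280+202/6-.4,135+319/6-.4,.119), P[188,314])
w=[plane(t,280+(x-400)/6-.4,135+y/6-.4,.119) for x,y in((490,315),(710,322))];e=w[0]-w[1];print('bail yaw',np.degrees(np.arctan2(e[1],e[0]))-90)
B=np.array([plane(t,175+x/6-.4,108+y/6-.4,.01) for x,y in((250,98),(355,392),(140,465))])
print('plate',B.round(4).tolist()); e=B[0]-B[1];print(np.degrees(np.arctan2(e[1],e[0])))
e/=np.linalg.norm(e); print('org from plate',(B[1]+B[2])/2+e*.05)
p=plane(t,175+76/6-.4,108+75/6-.4,.285); print('post',p,'org',p-.105*e)
v,u=np.mgrid[:384,:512]; z=P[...,2]
for nm,u0,u1 in(('L',182,200),('R',201,218)):
  m=(u>=u0)&(u<=u1)&(v>=139)&(v<=153)&(z>.22)&(z<.26)
  q=P[m]; k=np.polyfit(q[:,0],q[:,1],1); kz=np.polyfit(q[:,0],q[:,2],1); print(nm,np.degrees(np.arctan(k[0])),'y at .56',np.polyval(k,.56),'z',np.polyval(kz,.56),q[:,:2].mean(0))
k=P[225:270,0:110]; print('kettle max z',k[...,2][k[...,2]<.6].max())
go([.45,.35,.34],-4)
E
```

```text
caddy [[0.6178, -0.1222, 0.085], [0.6107, -0.2502, 0.085], [0.5216, -0.2421, 0.085], [0.5284, -0.1181, 0.085]] [ 0.56961276 -0.18312777  0.085     ]
yaw -3.1409644003752817
sleeve [ 0.46558113 -0.17911865  0.119     ] [ 0.46449139 -0.18099051  0.1226705 ]
bail yaw -3.0846429620928433
plate [[0.7128, 0.1489, 0.01], [0.5332, 0.0886, 0.01], [0.4922, 0.2178, 0.01]]
18.55940756566081
org from plate [0.56008626 0.16912254 0.01      ]
post [0.65877331 0.20320199 0.285     ] org [0.55923392 0.16978178 0.285     ]
L 17.572662377039176 y at .56 0.20363810204829239 z 0.2299663081820646 [0.5922451  0.21384992]
R 18.19142572841935 y at .56 0.13606899281874985 z 0.22830661443218647 [0.59154096 0.1464339 ]
kettle max z 0.5999763676359203
t 0.1 pos [0.2611 0.5397 0.2413] yang 64.17 F [-0.37 -0.26 -0.29] open 0.0853 | shift [-1.684 -0.591 -0.657] turn [-3.00e-03  2.00e-03  2.38e+00]
```

```bash
python3 -m creep '[[[0,0,-0.27,0,0,0],[0,0,-0.54,0,0,0],[0,0,-0.8,0,0,0],[-0.25,-0.08,-0.8,0,0,0.25],[-0.5,-0.16,-0.8,0,0,0.5],[-0.75,-0.24,-0.8,0,0,0.75],[-1,-0.35,-0.8,0,0,1],[-1,-0.35,-0.8,0,0,1],[-1,-0.35,-0.8,0,0,1]]]' 0.1 20 
python3 -c "
from h import *; go([.46,.1,.30],-3.1)"
```

```text
time_s: 0.85
tool_pos: [0.3749, 0.4258, 0.3619]
orientation: [0.459, 0.888, -0.0, -0.0]
ft_force: [0.4, 0.0, 0.9]
opening: 0.0386
grip_force: 0.0
t 0.85 pos [0.3749 0.4258 0.3619] yang 35.32 F [0.4  0.01 0.9 ] open 0.0386 | shift [-2.1   -0.792  0.414] turn [-1.000e-03  1.000e-03  1.341e+00]
```

```bash
python3 -m creep '[[[-0.25,-0.1,0,0,0,0.25],[-0.5,-0.2,0,0,0,0.5],[-0.75,-0.3,0,0,0,0.75],[-1,-0.4,0,0,0,1],[-1,-0.4,0,0,0,1]]]'
python3 -m creep '[[[-0.25,-0.1,0,0,0,0.25],[-0.5,-0.2,0,0,0,0.34],[-0.75,-0.3,0,0,0,0.34],[-1,-0.4,0,0,0,0.34],[-1,-0.4,0,0,0,0.34]]]'
python3 -c "
from h import *; go([.4656,-.179,.25],-3.1)"
```

```text
time_s: 1.27
tool_pos: [0.4128, 0.2662, 0.3624]
orientation: [0.667, 0.745, -0.001, 0.001]
ft_force: [-0.6, 0.0, 0.3]
opening: 0.0382
grip_force: 0.0
time_s: 1.68
tool_pos: [0.3691, 0.1104, 0.3627]
orientation: [0.725, 0.689, -0.0, 0.001]
ft_force: [-0.9, 0.5, 0.4]
opening: 0.0386
grip_force: 0.0
t 1.68 pos [0.3691 0.1104 0.3627] yang -2.98 F [-0.89  0.46  0.44] open 0.0386 | shift [-1.892  0.742  0.755] turn [0.001 0.004 0.004]
```

```bash
python3 -m creep '[[[-0.25,0.1,0,0,0,0],[-0.5,0.2,0,0,0,0],[-0.75,0.3,0,0,0,0],[-0.95,0.4,0,0,0,0],[-0.95,0.4,0,0,0,0]]]'
python3 -m creep '[[[-0.25,0.1,0,0,0,0],[-0.5,0.2,0.2,0,0,0],[-0.75,0.3,0.4,0,0,0],[-0.94,0.34,0.6,0,0,0],[-0.94,0.34,0.75,0,0,0],[-0.94,0.34,0.75,0,0,0],[-0.94,0.34,0.75,0,0,0]]]'
python3 - <<'E'
from h import *
go([.4656,-.179,.20],-3.1)
im=grab('wrist'); cv2.imwrite('pics/w1.png',im['pixels'][:,:,::-1])
print(np.round(im['tool_from_camera'],3).tolist(),im['fx'],im['cx'],im['cy'])
E
```

```text
time_s: 2.1
tool_pos: [0.4243, -0.0343, 0.3614]
orientation: [0.725, 0.689, -0.001, 0.0]
ft_force: [1.5, 0.4, -0.1]
opening: 0.0385
grip_force: 0.0
time_s: 2.68
tool_pos: [0.466, -0.1728, 0.2474]
orientation: [0.724, 0.69, -0.001, -0.003]
ft_force: [-0.0, 0.8, 1.7]
opening: 0.0383
grip_force: 0.0
t 2.68 pos [ 0.466  -0.1728  0.2474] yang -2.82 F [-0.05  0.85  1.69] open 0.0383 | shift [-0.043  0.001  0.316] turn [-0.01  -0.006  0.01 ]
[[-0.0, -0.952, -0.305, 0.077], [1.0, -0.0, -0.001, -0.0], [0.001, -0.305, 0.952, -0.131], [0.0, 0.0, 0.0, 1.0]] 297.3186396354542 259.78450482727436 185.68275281920862
```

View pics/w1.png

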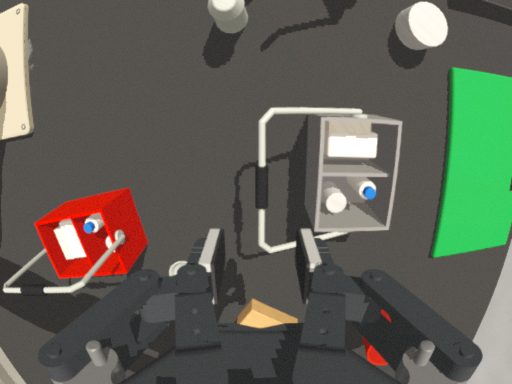

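The sleeve sits at pixel (262,188), between the fingers, which lie clear to its sides.

```bash
cat >> h.py <<'E'
def wray(im,u,v,z,s):
    x,y=(u-im['cx'])/im['fx'],(v-im['cy'])/im['fy']; r=np.hypot(x,y)+1e-9
    d=np.array([np.sin(r)*x/r,np.sin(r)*y/r,np.cos(r)]); T=im['tool_from_camera']
    M=R.from_quat(s['to']).as_matrix(); c=M@T[:3,3]+s['tp']; d=M@T[:3,:3]@d; return c+d*(z-c[2])/d[2]
E
python3 - <<'E'
from h import *
im=dict(np.load('wrist.npz'))
for u,v in((262,188),(264,115),(263,240)): print(wray(im,u,v,.119,im))
for u,v in((320,118),(398,121),(387,231),(317,229)): print('c',wray(im,u,v,.085,im))
go([.466,-.179,.127-.019+.019],-3.1)
E
```

```text
[ 0.46644735 -0.18104517  0.119     ]
[ 0.47136697 -0.11460475  0.119     ]
[ 0.46490715 -0.23492761  0.119     ]
c [ 0.52712877 -0.1217674   0.085     ]
c [ 0.61305643 -0.12488587  0.085     ]
c [ 0.60998554 -0.2522316   0.085     ]
c [ 0.52464171 -0.24279965  0.085     ]
t 2.73 pos [ 0.4671 -0.1728  0.2499] yang -2.77 F [ 0.2   0.04 -0.49] open 0.0386 | shift [-0.042 -0.005  0.82 ] turn [-0.002 -0.003  0.011]
```

```bash
python3 -m creep '[[[-0.05,-0.005,0.25,0,0,0.01],[-0.05,-0.005,0.5,0,0,0.01],[-0.05,-0.005,0.7,0,0,0.01],[-0.05,-0.005,0.82,0,0,0.01],[-0.05,-0.005,0.92,0,0,0.01],[-0.05,-0.005,0.92,0,0,0.01],[-0.05,-0.005,0.92,0,0,0.01],[-0.05,-0.005,0.92,0,0,0.01]]]'
python3 -m creep '[[[0,0,0,0,0,0],[0,0,0,0,0,0],[0,0,0,0,0,0],[0,0,0,0,0,0],[0,0,0,0,0,0],[0,0,0,0,0,0]]]' 1 20
python3 -c "
from h import *; go([.466,-.180,.112],-3.1)
for a in np.arange(-1.13,.12,.12): print(round(a,2),'tool y',round((.115*np.sin(a)+.104)/.15,3),'z',round(-(.115*np.cos(a)-.049)/.15,3))"
```

```text
time_s: 3.4
tool_pos: [0.4678, -0.1817, 0.1147]
orientation: [0.726, 0.688, 0.001, 0.002]
ft_force: [-0.5, -0.5, 0.2]
opening: 0.0385
grip_force: 0.0
time_s: 3.9
tool_pos: [0.4666, -0.1821, 0.1134]
orientation: [0.726, 0.687, 0.0, 0.001]
ft_force: [-2.5, 1.7, 7.0]
opening: 0.0109
grip_force: 21.1
t 3.9 pos [ 0.4666 -0.1821  0.1134] yang -3.16 F [-2.45  1.7   7.02] open 0.0109 | shift [ 0.014 -0.005  0.01 ] turn [ 0.004  0.001 -0.002]
-1.13 tool y -0.0 z -0.0
-1.01 tool y 0.044 z -0.081
-0.89 tool y 0.098 z -0.156
-0.77 tool y 0.16 z -0.224
-0.65 tool y 0.229 z -0.284
-0.53 tool y 0.306 z -0.335
-0.41 tool y 0.388 z -0.376
-0.29 tool y 0.474 z -0.408
-0.17 tool y 0.564 z -0.429
-0.05 tool y 0.655 z -0.439
0.07 tool y 0.747 z -0.438
```

```bash
python3 -m creep '[[[0,0.02,-0.04,0,0,0],[0,0.044,-0.081,0,0,0],[0,0.07,-0.12,0,0,0],[0,0.098,-0.156,0,0,0],[0,0.128,-0.19,0,0,0],[0,0.16,-0.224,0,0,0],[0,0.194,-0.255,0,0,0],[0,0.229,-0.284,0,0,0],[0,0.267,-0.31,0,0,0],[0,0.306,-0.335,0,0,0],[0,0.346,-0.356,0,0,0],[0,0.388,-0.376,0,0,0],[0,0.43,-0.393,0,0,0],[0,0.474,-0.408,0,0,0],[0,0.518,-0.419,0,0,0],[0,0.564,-0.429,0,0,0],[0,0.61,-0.435,0,0,0],[0,0.655,-0.439,0,0,0],[0,0.705,-0.439,0,0,0],[0,0.76,-0.436,0,0,0]]]'
python3 - <<'E'
from h import *
go([.5695+.01,-.187,.176],-3.1)
im=grab('side'); cv2.imwrite('pics/s2.png',cv2.resize(im['pixels'][200:320,240:360,::-1],(600,600)))
E
```

```text
time_s: 5.57
tool_pos: [0.5815, -0.188, 0.1786]
orientation: [0.726, 0.687, 0.001, 0.001]
ft_force: [-0.6, 1.8, 2.7]
opening: 0.011
grip_force: 21.1
t 5.57 pos [ 0.5815 -0.188   0.1786] yang -3.14 F [-0.62  1.79  2.66] open 0.011 | shift [ 0.006 -0.013  0.017] turn [ 0.006  0.001 -0.001]
```

View pics/s2.png

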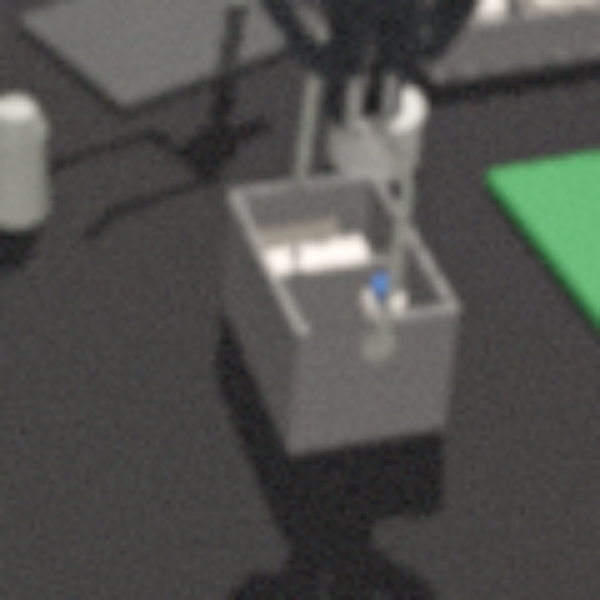

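The caddy stands flat and the bail is about upright in the fingers. I'll release it.

```bash
python3 -m creep '[[[0,0,0,0,0,0],[0,0,0,0,0,0],[0,0,0,0,0,0],[0,0,0,0,0,0],[0,0,0,0,0,0],[0,0,0,0,0,0],[0,0,0,0,0,0],[0,0,0,0,0,0],[0,0,0,0,0,0],[0,0,0,0,0,0],[0,0,0,0,0,0],[0,0,0,0,0,0]]]' -0.1 20
python3 - <<'E'
from h import *
go([.5855,-.188,.176],-3.1)
im=grab('side'); a=cv2.resize(im['pixels'][200:320,240:340,::-1],(400,480)); 
w=grab('wrist'); b=w['pixels'][100:340,170:370,::-1]; cv2.imwrite('pics/s3.png',np.hstack([a,cv2.resize(b,(400,480))]))
E
```

```text
time_s: 6.62
tool_pos: [0.5796, -0.188, 0.1772]
orientation: [0.726, 0.687, -0.0, -0.0]
ft_force: [-0.3, 0.1, 1.3]
opening: 0.0469
grip_force: 0.0
t 6.62 pos [ 0.5796 -0.188   0.1772] yang -3.15 F [-0.27  0.08  1.32] open 0.0469 | shift [0.002 0.039 0.008] turn [-0.     0.    -0.002]
```

View pics/s3.png

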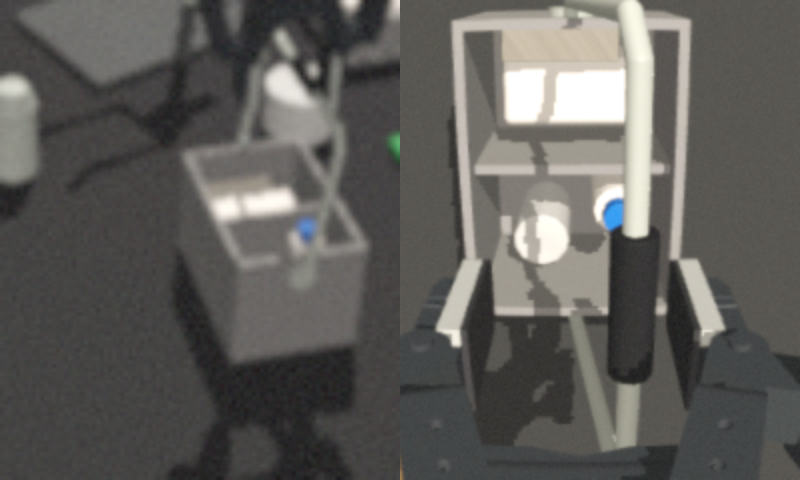

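The bail stands by itself at its rest stop, with the sleeve at crop pixel (632,300), inside the fingers and untouched. I'll centre on it, regrip and lift.

```bash
python3 - <<'E'
from h import *
im=dict(np.load('wrist.npz'))
for x,y in ((632,230),(630,378)): print(wray(im,170+(x-400)/2,100+y/2,.184,im))
E
python3 -m creep '[[[0,0.015,0,0,0,0],[0,0.03,0,0,0,0],[0,0.03,0,0,0,0],[0,0.03,0,0,0,0]]]'
python3 -m creep '[[[0,0,0,0,0,0],[0,0,0,0,0,0],[0,0,0,0,0,0],[0,0,0,0,0,0],[0,0,0,0,0,0],[0,0,0,0,0,0]]]' 1 60
python3 -c "
from h import *; go([.5855,-.188,.300],-3.1)"
```

```text
[ 0.59246152 -0.16585312  0.184     ]
[ 0.59124937 -0.20817985  0.184     ]
time_s: 7.05
tool_pos: [0.5843, -0.1882, 0.1772]
orientation: [0.726, 0.687, 0.0, 0.0]
ft_force: [-0.3, 0.3, -0.0]
opening: 0.0469
grip_force: 0.0
time_s: 7.55
tool_pos: [0.5842, -0.1883, 0.1773]
orientation: [0.726, 0.687, 0.0, 0.0]
ft_force: [0.3, -0.3, 0.7]
opening: 0.0099
grip_force: 58.4
t 7.55 pos [ 0.5842 -0.1883  0.1773] yang -3.15 F [ 0.31 -0.28  0.72] open 0.0099 | shift [ 0.002  0.009 -0.818] turn [ 0.     0.    -0.002]
```

```bash
python3 -m creep '[[[0,0,-0.04,0,0,0],[0,0,-0.08,0,0,0],[0,0,-0.12,0,0,0],[0,0,-0.18,0,0,0],[0,0,-0.25,0,0,0],[0,0,-0.33,0,0,0],[0,0,-0.41,0,0,0],[0,0,-0.49,0,0,0],[0,0,-0.57,0,0,0],[0,0,-0.65,0,0,0],[0,0,-0.72,0,0,0],[0,0,-0.78,0,0,0],[0,0,-0.82,0,0,0],[0,0,-0.84,0,0,0],[0,0,-0.84,0,0,0],[0,0,-0.84,0,0,0],[0,0,-0.84,0,0,0],[0,0,-0.84,0,0,0]]]'
python3 - <<'E'
from h import *
a=np.radians(18.4); ex=np.array([np.cos(a),np.sin(a)]); o=np.array([.5595,.1695])
print('approach',o-.08*ex)
go([*(o-.08*ex),.30],18.4)
im=grab('side'); cv2.imwrite('pics/s4.png',cv2.resize(im['pixels'][150:320,220:370,::-1],(530,600)))
E
```

```text
time_s: 9.05
tool_pos: [0.5838, -0.1881, 0.3022]
orientation: [0.726, 0.687, -0.0, -0.001]
ft_force: [0.8, 0.4, -7.0]
opening: 0.0098
grip_force: 58.7
approach [0.48358992 0.14424808]
t 9.05 pos [ 0.5838 -0.1881  0.3022] yang -3.15 F [ 0.78  0.35 -7.  ] open 0.0098 | shift [ 2.176 -0.789  0.017] turn [-0.003 -0.002 -0.752]
```

View pics/s4.png

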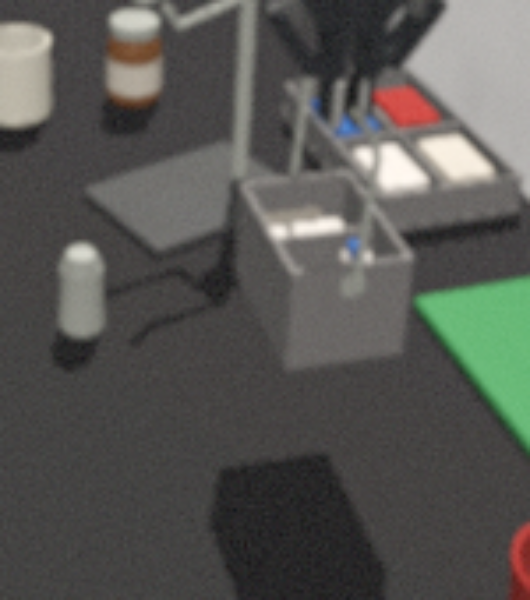

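The caddy hangs level from the gripper, clear of everything. I'll carry it to a point in front of the tips.

```bash
python3 -m creep '[[[0.02,-0.02,0,0,0,0],[0.05,-0.05,0,0,0,-0.02],[0.09,-0.09,0,0,0,-0.04],[0.14,-0.14,0,0,0,-0.07],[0.19,-0.19,0,0,0,-0.1],[0.25,-0.25,0,0,0,-0.13],[0.31,-0.31,0,0,0,-0.16],[0.37,-0.37,0,0,0,-0.19],[0.43,-0.43,0,0,0,-0.22],[0.49,-0.49,0,0,0,-0.25],[0.55,-0.55,0,0,0,-0.28],[0.61,-0.6,0,0,0,-0.31],[0.67,-0.65,0,0,0,-0.34],[0.73,-0.7,0,0,0,-0.37],[0.79,-0.74,0,0,0,-0.4],[0.84,-0.78,0,0,0,-0.43],[0.89,-0.81,0,0,0,-0.46],[0.93,-0.83,0,0,0,-0.48],[0.96,-0.85,0,0,0,-0.49],[0.97,-0.85,0,0,0,-0.5]]]'
python3 - <<'E'
from h import *
go([.474,.141,.295],18.4)
E
```

```text
time_s: 10.77
tool_pos: [0.4646, -0.0352, 0.3033]
orientation: [0.635, 0.773, 0.0, -0.0]
ft_force: [-0.5, 0.0, -6.4]
opening: 0.0095
grip_force: 58.7
t 10.77 pos [ 0.4646 -0.0352  0.3033] yang 11.23 F [-0.5   0.02 -6.38] open 0.0095 | shift [1.14  0.29  0.055] turn [ 0.   -0.   -0.25]
```

```bash
python3 -m creep '[[[0.02,0,0,0,0,0],[0.05,0.01,0,0,0,-0.02],[0.09,0.02,0,0,0,-0.04],[0.14,0.03,0,0,0,-0.06],[0.2,0.05,0,0,0,-0.08],[0.27,0.07,0,0,0,-0.1],[0.34,0.09,0,0,0,-0.12],[0.41,0.11,0,0,0,-0.14],[0.48,0.13,0,0,0,-0.16],[0.55,0.15,0,0,0,-0.18],[0.62,0.17,0,0,0,-0.2],[0.69,0.19,0,0,0,-0.22],[0.76,0.21,0,0,0,-0.24],[0.82,0.22,0,0,0,-0.25],[0.88,0.23,0,0,0,-0.25],[0.93,0.24,0,0,0,-0.25],[0.97,0.25,0,0,0,-0.25],[0.99,0.25,0,0,0,-0.25],[1,0.25,0,0,0,-0.25],[1,0.25,0,0,0,-0.25]]]'
python3 -m creep '[[[0,0,0,0,0,0],[0,0,0,0,0,0],[0,0,0,0,0,0],[0,0,0,0,0,0]]]'
python3 - <<'E'
from h import *
im=grab('wrist'); cv2.imwrite('pics/w5.png',im['pixels'][:,:,::-1])
a=np.radians(18.4); ex=np.array([np.cos(a),np.sin(a)]); o=np.array([.5595,.1695])
go([*(o-.08*ex),.29],18.4)
E
```

```text
time_s: 12.43
tool_pos: [0.4725, 0.1185, 0.3032]
orientation: [0.585, 0.811, -0.0, 0.0]
ft_force: [0.1, -0.8, -6.9]
opening: 0.0099
grip_force: 58.6
time_s: 12.77
tool_pos: [0.4726, 0.1182, 0.3032]
orientation: [0.586, 0.811, -0.0, 0.0]
ft_force: [0.6, 0.6, -7.1]
opening: 0.01
grip_force: 58.6
t 12.82 pos [0.4726 0.1182 0.3032] yang 18.31 F [ 0.27  0.75 -6.42] open 0.0104 | shift [0.142 0.124 0.088] turn [ 0.     0.    -0.003]
```

View pics/w5.png

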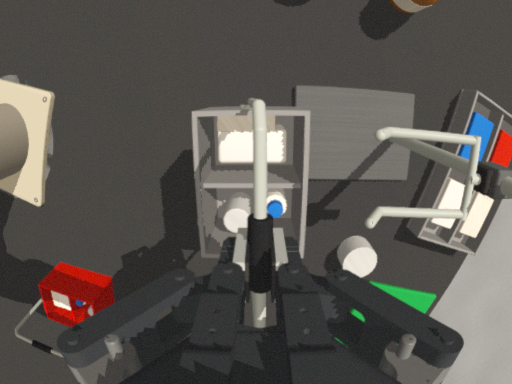

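The wrist view shows the prong tips at (380,133) and (372,222), the crossbar corners at (475,140) and (466,215), and the sleeve from (262,215) to (260,290).

Run:
```python
from h import *
im=dict(np.load('wrist.npz'))
a=np.radians(18.4); ex=np.array([np.cos(a),np.sin(a)]); ey=np.array([-ex[1],ex[0]]); o=np.array([.5595,.1695])
for n,u,v,z in(('tipL',380,133,.248),('tipR',372,222,.248),('cL',475,140,.24),('cR',466,215,.24),('slv',262,215,.31),('slv',260,291,.31)):
    p=wray(im,u,v,z,im); print(n,p,'stand',(p[:2]-o)@ex,(p[:2]-o)@ey)
p=im['tp'];print('tcp',(p[:2]-o)@ex,(p[:2]-o)@ey)
```

```text
tipL [0.5305684  0.19428812 0.248     ] stand -0.01962815651914214 0.03265308545286855
tipR [0.55218911 0.13362122 0.248     ] stand -0.018262233252387954 -0.031736840140575234
cL [0.61817559 0.22219072 0.24      ] stand 0.07230763881446216 0.03147606615359826
cR [0.6434559  0.16238892 0.24      ] stand 0.07741913048968165 -0.033248135187830735
slv [0.46545754 0.14018433 0.31      ] stand -0.09848809355865705 0.0018674732269053755
slv [0.47826295 0.0985692  0.31      ] stand -0.09947312671991344 -0.041662135334365934
tcp -0.0986687239222373 -0.02125921736258282
```

```bash
python3 -m creep '[[[0.01,0.01,0,0,0,0],[0.03,0.03,0,0,0,0],[0.06,0.06,0,0,0,0],[0.09,0.1,0,0,0,0],[0.11,0.15,0,0,0,0],[0.13,0.2,0,0,0,0],[0.137,0.25,0,0,0,0],[0.137,0.3,0,0,0,0],[0.137,0.35,0,0,0,0],[0.137,0.4,0,0,0,0],[0.137,0.45,0,0,0,0],[0.137,0.5,0,0,0,0],[0.137,0.55,0,0,0,0],[0.137,0.6,0,0,0,0],[0.137,0.65,0,0,0,0],[0.137,0.69,0,0,0,0],[0.137,0.72,0,0,0,0],[0.137,0.74,0,0,0,0],[0.137,0.755,0,0,0,0],[0.137,0.76,0,0,0,0]]]'
python3 -m creep '[[[0,0,0.02,0,0,0],[0,0,0.05,0,0,0],[0,0,0.09,0,0,0],[0,0,0.13,0,0,0],[0,0,0.17,0,0,0],[0,0,0.21,0,0,0],[0,0,0.25,0,0,0],[0,0,0.29,0,0,0],[0,0,0.32,0,0,0],[0,0,0.34,0,0,0],[0,0,0.36,0,0,0],[0,0,0.37,0,0,0],[0,0,0.38,0,0,0],[0,0,0.38,0,0,0],[0,0,0.38,0,0,0]]]'
cat > w.py <<'E'
from h import *
a=np.radians(18.4); ex=np.array([np.cos(a),np.sin(a)]); ey=np.array([-ex[1],ex[0]]); o=np.array([.5595,.1695])
s=manip.get_state(); d=s['tool_pos'][:2]-o; f=s['ft_force']
print('t',round(s['time_s'],2),'stand x,y mm',(1e3*d@ex).round(1),(1e3*d@ey).round(1),'z',(1e3*s['tool_pos'][2]).round(1),'Fx',(f[:2]@ex).round(1),'Fy',(f[:2]@ey).round(1),'Fz',f[2].round(1),'yang',np.degrees(np.arctan2(*R.from_quat(s['orientation']).as_matrix()[[1,0],1])).round(2))
E
python3 w.py
python3 - <<'E'
from h import *
im=grab('side'); cv2.imwrite('pics/s6.png',cv2.resize(im['pixels'][100:230,190:330,::-1],(640,594)))
E
```

```text
time_s: 14.48
tool_pos: [0.5745, 0.1739, 0.3031]
orientation: [0.585, 0.811, -0.0, -0.0]
ft_force: [-0.1, -0.1, -6.2]
opening: 0.0101
grip_force: 58.6
time_s: 15.73
tool_pos: [0.5744, 0.1739, 0.2464]
orientation: [0.585, 0.811, 0.0, 0.0]
ft_force: [0.7, -1.0, -6.4]
opening: 0.0097
grip_force: 58.7
t 15.73 stand x,y mm 15.5 -0.6 z 246.4 Fx 0.3 Fy -1.1 Fz -6.4 yang 18.34
```

View pics/s6.png

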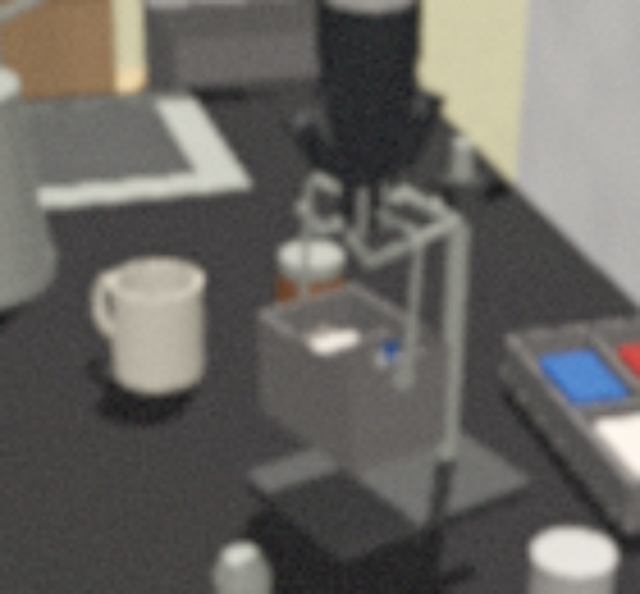

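The wire is above the prongs, behind the tips, with the sleeve between them. I'll lower gently and feel for contact.

```bash
python3 -m creep '[[[0,0,0.01,0,0,0],[0,0,0.02,0,0,0],[0,0,0.03,0,0,0],[0,0,0.04,0,0,0],[0,0,0.05,0,0,0],[0,0,0.06,0,0,0],[0,0,0.07,0,0,0],[0,0,0.07,0,0,0],[0,0,0.07,0,0,0],[0,0,0.07,0,0,0]]]' >/dev/null; python3 w.py
python3 -m creep '[[[0,0,0.005,0,0,0],[0,0,0.01,0,0,0],[0,0,0.015,0,0,0],[0,0,0.02,0,0,0],[0,0,0.02,0,0,0],[0,0,0.02,0,0,0]]]'>/dev/null; python3 w.py
```

```text
t 16.62 stand x,y mm 15.5 -0.6 z 235.8 Fx 0.0 Fy 0.9 Fz -5.7 yang 18.33
t 17.12 stand x,y mm 15.3 -0.6 z 232.6 Fx -0.6 Fy -0.2 Fz -6.2 yang 18.33
```

```bash
python3 -m creep '[[[0,0,0.005,0,0,0],[0,0,0.01,0,0,0],[0,0,0.015,0,0,0],[0,0,0.015,0,0,0],[0,0,0.015,0,0,0]]]'>/dev/null; python3 w.py
```

```text
t 17.53 stand x,y mm 15.3 -0.5 z 230.3 Fx -0.2 Fy 0.4 Fz -6.6 yang 18.33
```

```bash
python3 -m creep '[[[0,0,0.005,0,0,0],[0,0,0.01,0,0,0],[0,0,0.01,0,0,0],[0,0,0.01,0,0,0]]]'>/dev/null; python3 w.py
```

```text
t 17.87 stand x,y mm 15.3 -0.5 z 228.8 Fx 0.3 Fy -0.8 Fz -6.9 yang 18.33
```

```bash
python3 -m creep '[[[0,0,0.005,0,0,0],[0,0,0.01,0,0,0],[0,0,0.01,0,0,0],[0,0,0.01,0,0,0]]]'>/dev/null; python3 w.py
```

```text
t 18.2 stand x,y mm 15.4 -0.5 z 227.4 Fx 0.3 Fy 0.6 Fz -6.7 yang 18.34
```

```bash
python3 -m creep '[[[0,0,0.005,0,0,0],[0,0,0.005,0,0,0],[0,0,0.005,0,0,0]]]'>/dev/null; python3 w.py
```

```text
t 18.45 stand x,y mm 15.5 -0.6 z 226.8 Fx 0.3 Fy 0.6 Fz -5.2 yang 18.33
```

```bash
python3 -m creep '[[[0,0,0.005,0,0,0],[0,0,0.01,0,0,0],[0,0,0.01,0,0,0],[0,0,0.01,0,0,0]]]'>/dev/null; python3 w.py
```

```text
t 18.78 stand x,y mm 15.6 -0.6 z 225.6 Fx -0.6 Fy 0.2 Fz -3.0 yang 18.34
```

```bash
python3 -m creep '[[[0,0,0.005,0,0,0],[0,0,0.005,0,0,0],[0,0,0.005,0,0,0]]]'>/dev/null; python3 w.py
```

```text
t 19.03 stand x,y mm 15.6 -0.6 z 224.9 Fx -0.1 Fy -0.4 Fz -0.6 yang 18.34
```

```bash
python3 -m creep '[[[0,0,0,0,0,0],[0,0,0,0,0,0],[0,0,0,0,0,0],[0,-0.01,0,0,0,0],[0,-0.02,0.001,0,0,0],[0,-0.03,0.003,0,0,0],[0,-0.04,0.005,0,0,0],[0,-0.05,0.006,0,0,0],[0,-0.06,0.007,0,0,0],[0,-0.06,0.007,0,0,0],[0,-0.06,0.007,0,0,0]]]'>/dev/null; python3 w.py
```

```text
t 19.95 stand x,y mm 6.1 -0.6 z 223.3 Fx 1.0 Fy 0.1 Fz -1.5 yang 18.33
```

```bash
python3 -m creep '[[[0,-0.01,0.002,0,0,0],[0,-0.02,0.003,0,0,0],[0,-0.02,0.003,0,0,0],[0,-0.02,0.003,0,0,0]]]'>/dev/null; python3 w.py
```

```text
t 20.28 stand x,y mm 3.2 -0.5 z 222.9 Fx 0.3 Fy -0.4 Fz -0.7 yang 18.34
```

```bash
python3 -m creep '[[[0,-0.01,0.002,0,0,0],[0,-0.015,0.002,0,0,0],[0,-0.015,0.002,0,0,0],[0,-0.015,0.002,0,0,0]]]'>/dev/null; python3 w.py
```

```text
t 20.62 stand x,y mm 1.0 -0.5 z 222.6 Fx 1.2 Fy -0.9 Fz -0.8 yang 18.33
```

```bash
python3 -m creep '[[[0,-0.005,0.001,0,0,0],[0,-0.01,0.001,0,0,0],[0,-0.01,0.001,0,0,0],[0,-0.01,0.001,0,0,0]]]'>/dev/null; python3 w.py
```

```text
t 20.95 stand x,y mm -0.3 -0.5 z 222.5 Fx 2.3 Fy -0.0 Fz -0.9 yang 18.33
```

```bash
python3 -m creep '[[[0,-0.005,0,0,0,0],[0,-0.01,0,0,0,0],[0,-0.01,0,0,0,0],[0,-0.01,0,0,0,0]]]'>/dev/null; python3 w.py
```

```text
t 21.28 stand x,y mm -1.5 -0.5 z 222.7 Fx 4.7 Fy 0.4 Fz -1.3 yang 18.33
```

The wire met the tips at x ≈ 0. I'll relax the pull, release, and withdraw upwards.

```bash
python3 -m creep '[[[0,0.005,0,0,0,0],[0,0.008,0.002,0,0,0],[0,0.008,0.004,0,0,0],[0,0.008,0.004,0,0,0],[0,0.008,0.004,0,0,0]]]'>/dev/null; python3 w.py
python3 -m creep '[[[0,0,0,0,0,0],[0,0,0,0,0,0],[0,0,0,0,0,0],[0,0,0,0,0,0],[0,0,0,0,0,0],[0,0,0,0,0,0],[0,0,0,0,0,0],[0,0,0,0,0,0],[0,0,0,0,0,0],[0,0,0,0,0,0]]]' 0.1 20; python3 w.py
python3 - <<'E'
from h import *
w=grab('wrist'); im=grab('side'); cv2.imwrite('pics/s7.png',np.hstack([cv2.resize(im['pixels'][100:230,190:330,::-1],(400,400)),cv2.resize(w['pixels'][80:330,135:385,::-1],(400,400))]))
E
```

```text
t 21.7 stand x,y mm -0.6 -0.5 z 222.0 Fx 3.2 Fy 0.6 Fz 0.5 yang 18.34
time_s: 22.53
tool_pos: [0.559, 0.1688, 0.2219]
orientation: [0.585, 0.811, -0.0, -0.0]
ft_force: [-0.5, -0.4, -0.1]
opening: 0.0383
grip_force: 0.0
t 22.53 stand x,y mm -0.7 -0.6 z 221.9 Fx -0.6 Fy -0.3 Fz -0.1 yang 18.33
```

View pics/s7.png

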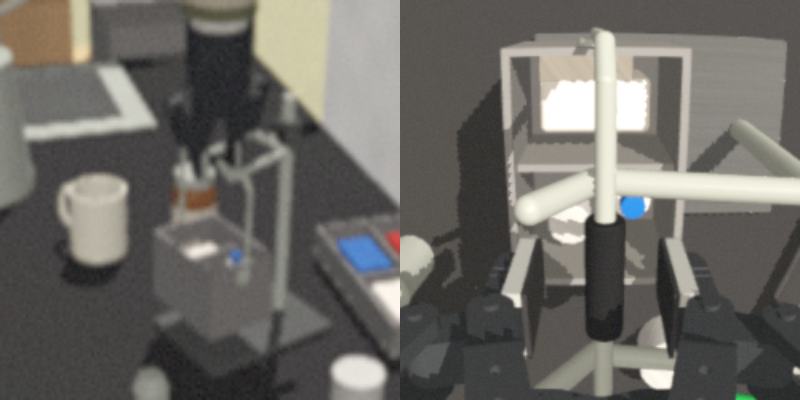

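The wire lies in the crook of both prongs and the open fingers are clear of the sleeve. I'll withdraw straight up.

```bash
python3 -m creep '[[[0,0,-0.05,0,0,0],[0,0,-0.1,0,0,0],[0,0,-0.16,0,0,0],[0,0,-0.23,0,0,0],[0,0,-0.3,0,0,0],[0,0,-0.38,0,0,0],[0,0,-0.46,0,0,0],[0,0,-0.54,0,0,0],[0,0,-0.62,0,0,0],[0,0,-0.7,0,0,0],[0,0,-0.77,0,0,0],[0,0,-0.8,0,0,0],[0,0,-0.8,0,0,0],[0,0,-0.8,0,0,0],[0,0,-0.8,0,0,0],[0,0,-0.8,0,0,0],[0,0,-0.8,0,0,0],[0,0,-0.8,0,0,0],[0,0,-0.8,0,0,0],[0,0,-0.8,0,0,0]]]'; python3 w.py
python3 - <<'E'
from h import *
w=grab('wrist'); im=grab('side'); cv2.imwrite('pics/s8.png',np.hstack([cv2.resize(im['pixels'][100:230,190:330,::-1],(400,400)),cv2.resize(w['pixels'][80:330,135:385,::-1],(400,400))]))
E
```

```text
time_s: 24.3
tool_pos: [0.559, 0.1688, 0.3417]
orientation: [0.585, 0.811, -0.0, -0.0]
ft_force: [-0.1, 0.2, -0.3]
opening: 0.0385
grip_force: 0.0
t 24.3 stand x,y mm -0.7 -0.6 z 341.7 Fx -0.1 Fy 0.2 Fz -0.3 yang 18.33
```

View pics/s8.png

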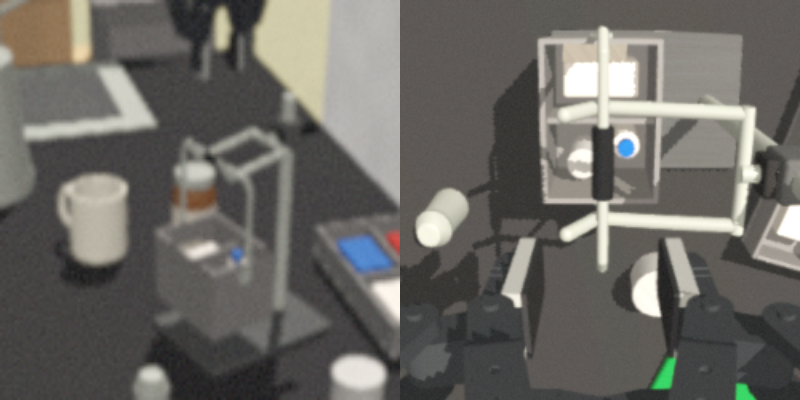

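The caddy hangs level, with the sleeve (602,163) midway between the prongs and the wire at the foot of the tips. The gripper is clear.

```bash
python3 -c "
from rig import job; print(job.job_done())"
```

```text
the job is handed in; nothing more can be done
None
```

The caddy hangs level on the hook by its handle, with the wire in both crooks and the gripper clear; I handed the job in at about 24 s, and no verdict came back.

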